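# Clear the brazing hearth with the tongs

## Task

The stepped brass reducer in the hearth is still hot: grip it with the sprung tongs, never with the fingers, and gently stand it upright, wide end down, in the middle of the cooling tile. Also lay the tongs back down flat on the bench, and turn the thermometer's peak pointer knob back to its zero stop for the next joint. Leave the hexagon nut and everything else where it is.

Things in the scene. Friction and masses are not known exactly. Their poses are not given: they have to be found in the camera images.
- tongs: sprung steel tongs, 95 g, 209 mm long, lying flat on the bench. Origin: midway between the grips, at the underside; x runs from the rear hinge (x = -85 mm, y = 0) to the jaws, z up. The left (+y) arm is rigid with this body. Over the grips: 50 mm wide open (at rest), 38 mm closed on a 24 mm part, when the arms are mirror images about y = 0 and the jaws parallel
- grip_left (a point): middle of the outer face of the rigid left arm's flat black grip, 19 mm to the left (+y) of the tongs' origin, 12 mm above their underside; same axes as the tongs. The grip is 44 mm long (22 either way along x) and 24 mm tall (from the underside up)
- grip_right (a point): the sprung right arm's pressing place: upright rounded rib, 24 mm tall, across from grip_left; 12 mm above the underside. The spring pushes back with 6 N at the grips when open, 9 N when on the part. Squeezing the grips to 47 mm is enough to hold and carry the open tongs; a squeeze of 20 N or more grips a 24 mm part firmly
- tongs_arm (a joint): closing angle of the sprung arm, rad: 0 open (at rest, where its spring returns it), 0.13 closed on a 24 mm part, 0.24 nearly shut
- jaw_mid (a point): point on the tongs' centre line, 100 mm ahead of their origin, 9 mm above their underside. Two flat jaw plates, 26 mm long (13 either way), 18 mm tall from the underside, 4 mm thick; the left one's inner face is fixed 12 mm left of here, the right one's swings: jaw gap 48 mm open, 42 mm with the grips at 47 mm, 24 mm with the grips at 38 mm
- reducer: loose brass reducer, 50 g, standing upright in one of the two hearth bays: round, 24 mm diameter for its lower 22 mm, then 17 mm diameter up to 42 mm. Origin: centre of its underside; z up
- nut: loose brass hexagon nut, 28 mm over the corners, 16 mm tall, in the other bay. Must stay. Origin: centre of its underside
- hearth: fixed hearth of pale firebrick, 120 mm (x) by 180 mm (y). Origin: centre of its underside; x points from the open front to the back wall. Floor 30 mm high; walls 14 mm thick rise to 70 mm along the back (+x), both sides and the middle (y = 0), leaving two bays 69 mm wide, centred at y = +41.5 and -41.5, open above and to the front (-x)
- tile: fixed white square cooling tile, 100 by 100 mm, 12 mm thick. Origin: centre of its underside, so its top is at z = +12 mm
- gauge: fixed round thermometer, 90 mm diameter, top dial 40 mm high, with the peak pointer knob in the middle of the dial. Origin: centre of its underside
- knob_grip (a point): grip point of the peak pointer knob, on its axis, 62 mm above the bench; turns with the knob. The grip is a black bar along this point's x, 46 mm long, 12 mm wide, from 46 to 72 mm above the bench; its pointer points to +x
- peak_knob (a joint): knob angle, rad: 0 at the zero stop, grows clockwise seen from above, so it is turned back anticlockwise; at most 1.6. Friction 0.03 N m, stays where it is left
- pipework: bystander: steel block 60 by 70 by 28 mm with an upright loop of copper tube to 211 mm high, 0.9 kg, loose. Origin: centre of its underside
- flux_can: bystander: upright can, 60 mm diameter, 100 mm tall, loose. Origin: centre of its underside

How it is judged (in metres and radians):
On the way, in this order (a step that is already met when the one before it is completed fails the run):
1. the reducer is held by the tongs, lifted at least 40 mm off the hearth floor (height (world z) of reducer above 0.07 m and contact force between tongs and reducer above 0.3 N), for 0.2 s.
2. the reducer stands upright in the middle of the tile, let go by the tongs (horizontal distance between reducer and tile below 0.025 m and z of reducer in the frame of tile between 0.008 and 0.016 m and angle between reducer's own z axis and vertical below 0.15 rad and contact force between tongs and reducer below 0.05 N and linear speed of reducer below 0.02 m/s), for 0.2 s.
At the end, for the whole second after the job is handed in: The reducer stands upright (0.15 rad), wide end down, at rest on the tile within 25 mm of its centre, clear of the tongs; the tongs lie still, flat on the bench (within 8 mm, 0.1 rad), sprung open (under 0.03 rad); the peak knob is within 0.07 rad of its zero stop (all of step 2 and height (world z) of tongs below 0.008 m and angle between tongs's own z axis and vertical below 0.1 rad and linear speed of tongs below 0.02 m/s and value of joint tongs_arm below 0.03 rad and value of joint peak_knob below 0.07 rad); the robot touches nothing.
It fails at once if the gripper's fingers or the arm touch the hot reducer (contact force between any of the fingers, the arm and reducer above 0.2 N).
It fails at once if the reducer is dropped or flung (moves faster than 1 m/s) (linear speed of reducer above 1 m/s).
It fails at once if the nut, pipework or can is moved more than 15 mm (distance of any of nut, pipework, flux_can from where it was at the start of the episode above 0.015 m).
It also fails if it takes over 69 s, if anything falls off the work surface, if the arm or the gripper's body presses on something with over 40 N, if the wrist force passes 120 N, or if a joint passes its speed limit or range.

## Robot

A 6-joint arm with a two-finger parallel gripper is mounted at the origin on the work surface. World frame = base frame: x ahead of the robot, y to its left, z up, the work surface at z = 0. Lengths are in m, angles in degrees, forces in N, time in s.
With the tool pointing down it reaches from about 0.375 to 0.9 m from the base axis. Payload 3.1 kg.
Tool frame: the origin (TCP) lies midway between the tips of the shut fingers; the grasp point (between the pads) lies 19 mm behind it; z points along the fingers, y is the line along which they close (so a half turn about z gives the same grasp; the last joint's range is limited). The gripper opens to 87 mm and grips with 3 to 60 N. Pads are 19 mm wide; open, the fingers measure 117 mm over their backs; the gripper's body (75 mm by 190 mm) begins 51 mm behind the grasp point.
Start: joints at [-80.472, 30.224, 82.088, -0, 67.689, -10.227], TCP at [0.211, -0.588, 0.223] pointing down, gripper open.
Joint ranges: [-176.69, 176.69], [-43.24, 126.21], [12.49, 139.97], [-82, 262], [0, 151.66], [-163.58, 163.58]. Speed limits (degrees/s): [159.86, 159.86, 180, 180, 180, 180].

## Interface

Orientations are given as a 3x3 rotation matrix whose columns are the frame's x, y, z axes.
In Python, from rig import bot, imaging, status, order gives the robot as it stands (bot), with the cameras (imaging), the readings (status) and the job (order).
- The arm moves only by the shell command python3 steer.py 'ROWS'. ROWS is a JSON list that holds a single list of rows (three levels of brackets), with 1 to 20 rows, each of 7 numbers: dx, dy, dz in m, then a rotation vector rx, ry, rz in degrees, then the opening from 0.0 (shut) to 1.0 (fully open); each row is the pose to reach, as a shift and turn from the pose commanded when the command began, along the tool's axes at that moment; what a row does not reach only later rows make up. A row lasts 1/10 s, in which the tool goes at most 0.05 m and 8.59 degrees, less where a joint would pass 70% of its speed; a pose out of reach is approached as far as the arm can. The fingers move at their own pace and stop on an object; the grip force is fixed at half the most. Time passes only in rows, so rows that do not move let the fingers close. It prints the time, the measured TCP pose, the force, the opening and the grip force at its end. Input that does not fit is refused with a message, and nothing moves.
- status.read_state(): the state, without advancing time (a new reading comes with each control period).
- imaging.capture(name): name is "side" or "top"; returns a dict with "color" (400x640x3 uint8, red, green, blue), "K" (3x3 intrinsics, pixels), "D" ([k1, k2, p1, p2, k3] as OpenCV has them; the pictures are not rectified), "view" (4x4, takes a point from world to camera coordinates). Camera axes: x right, y up, looking along -z (the intrinsics and any distortion apply to the point x, -y, -z); pixel columns grow to the right and rows downward; lengths in m; the calibration is good to about 2 mm. A picture is of the moment at which its call begins. There is no depth.
- order.hand_in(): hands the job in; it is judged then, once.
The state is a dict: "time_s": time; "joint_positions": joint angles; "qvel": joint speeds; "tau": joint torques, N m; "position": TCP position; "tcp_rot": TCP orientation; "force": force on the tool from outside, world axes, zero at the start; "moment": the same for the moment, N m; "opening": opening from 0.0 (shut) to 1.0 (fully open); "grasp_force": force on a finger pad.
Only numpy, scipy, OpenCV 4.12 (cv2) and the standard library are available. Lean on these libraries where they do the work, as an engineer would, in place of code of your own. Each camera call takes 0.05 s, during which the arm holds its last target. There are 200 camera calls.

## Working session

There is one attempt and no reset: what is moved stays moved. The work goes in short steps, Python scripts to look and compute and a shell command to move; the robot and the scene stay as the last step left them, time stands still between calls to the robot, and variables do not carry over. Pictures are saved under pics/ and viewed, at most 10 in all, crops included, and the job is handed in when it is done.

```bash
ls; mkdir -p pics; python3 - <<'E'
from rig import bot, imaging, status, order
import cv2,pickle
for n in("top","side"):
    c=imaging.capture(n); pickle.dump(c,open(f"{n}0.pkl","wb")); cv2.imwrite(f"pics/{n}0.png",c["color"][:,:,::-1])
    print(n,c["K"],c["D"],c["view"])
print(status.read_state())
E
```

```text
pics
rig.py
steer.py
top [[463.6409449    0.         313.24678414]
 [  0.         463.6409449  200.11372059]
 [  0.           0.           1.        ]] [-0.06148048  0.          0.          0.          0.        ] [[-0.00248901 -0.99978454 -0.02060786  0.03495159]
 [ 0.99728735 -0.00399775  0.07349798 -0.56812842]
 [-0.07356453 -0.02036902  0.99708243 -1.26067785]
 [ 0.          0.          0.          1.        ]]
side [[409.27174919   0.         312.31199878]
 [  0.         409.27174919 200.88022979]
 [  0.           0.           1.        ]] [-0.00871851  0.          0.          0.          0.        ] [[-0.74550209 -0.66640964  0.01117213  0.44839057]
 [ 0.41770357 -0.45408511  0.7869755  -0.29085119]
 [-0.51937496  0.59135852  0.61688309 -0.88485256]
 [ 0.          0.          0.          1.        ]]
{'time_s': 0.1, 'joint_positions': array([-8.04719481e+01,  3.02729496e+01,  8.21494847e+01, -1.30934503e-03,
        6.76877371e+01, -1.02269450e+01]), 'qvel': array([-0.01938675, -0.11800858, -0.25993743, -0.03838537, -0.02567871,
        0.09323741]), 'tau': array([ 1.11946060e-04, -4.40983737e+01, -1.77150804e+01,  6.34016376e-02,
        5.34092565e-02, -4.16625642e-05]), 'position': array([ 0.21116426, -0.58755129,  0.22167443]), 'tcp_rot': array([[ 9.41143656e-01,  3.38006662e-01, -3.39140375e-04],
       [ 3.38006680e-01, -9.41141807e-01,  1.89282635e-03],
       [ 3.20608731e-04, -1.89605322e-03, -9.99998151e-01]]), 'force': array([-0.29021718,  0.61438561, -0.30824126]), 'moment': array([-0.01840378,  0.02466083,  0.03057632]), 'grasp_force': 0.0, 'opening': 0.9972741476338526}
```

View pics/top0.png

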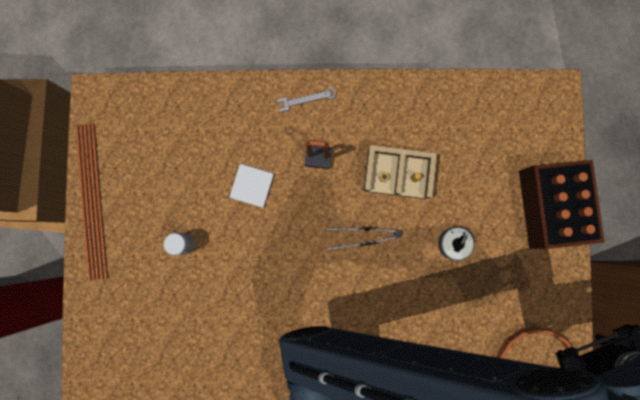

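View pics/side0.png

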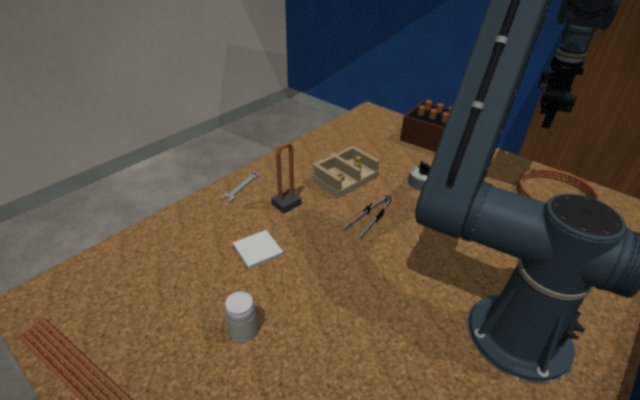

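```bash
cat > h.py <<'E'
import numpy as np,cv2,pickle
def ray(c,px):
    u=cv2.undistortPoints(np.array(px,float).reshape(-1,1,2),c["K"],np.array(c["D"],float)).reshape(-1,2)
    V=c["view"];R=V[:3,:3];o=-R.T@V[:3,3]
    d=np.c_[u[:,0],-u[:,1],-np.ones(len(u))]@R
    return o,d
def at_z(c,px,z):
    o,d=ray(c,px); return o+d*((np.asarray(z)-o[2])/d[:,2])[:,None]
def proj(c,P):
    P=np.array(P,float).reshape(-1,3); V=c["view"]; p=P@V[:3,:3].T+V[:3,3]; p=p*[1,-1,-1]
    return cv2.projectPoints(p,np.zeros(3),np.zeros(3),c["K"],np.array(c["D"],float))[0].reshape(-1,2)
def crop(c,x0,y0,x1,y1,s,f):
    cv2.imwrite(f,cv2.resize(c["color"][y0:y1,x0:x1,::-1],None,fx=s,fy=s,interpolation=cv2.INTER_CUBIC))
E
python3 - <<'E'
from h import *
t=pickle.load(open("top0.pkl","rb"));s=pickle.load(open("side0.pkl","rb"))
crop(t,310,140,480,265,4.7,"pics/topc.png")
crop(s,310,140,450,240,5.5,"pics/sidec.png")
E
```

```text
(no output)
```

View pics/topc.png

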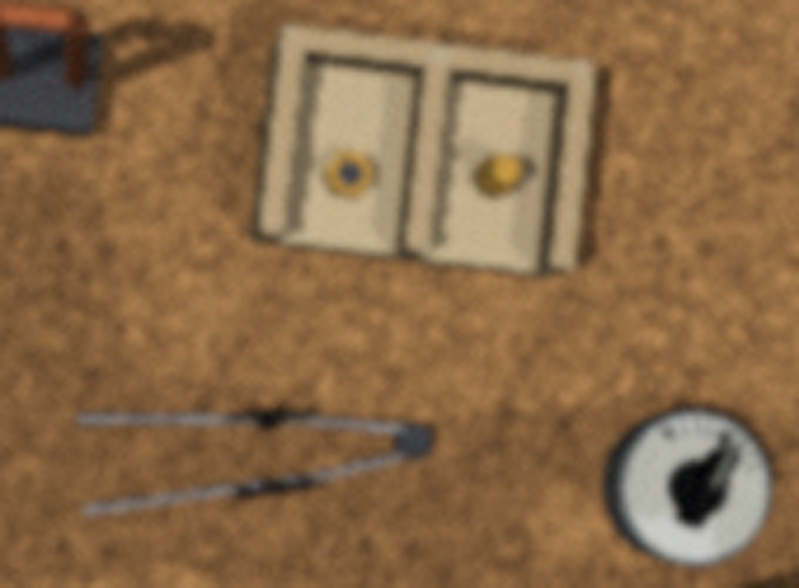

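View pics/sidec.png

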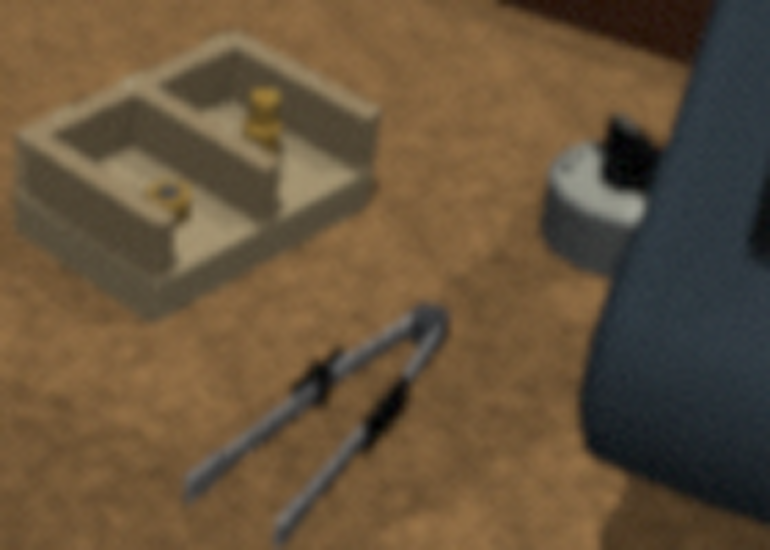

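The top crop shows the nut (ring, 349,173) in the left bay and the reducer (top at 506,168) in the right bay. The tongs' hinge is at (413,440), with the jaw tips at (85,511) and (80,419). The lower arm has the long black grip, so it is the rigid left arm. The gauge is at (690,487), and its knob bar points up-right. The side crop agrees. Next I'll measure positions.

```bash
cat > m.py <<'E'
from h import *
t=pickle.load(open("top0.pkl","rb"));s=pickle.load(open("side0.pkl","rb"))
T=lambda x,y:(310+(x+.5)/4.7-.5,140+(y+.5)/4.7-.5)
S=lambda x,y:(310+(x+.5)/5.5-.5,140+(y+.5)/5.5-.5)
def show(n,c,px,z): print(n,np.round(at_z(c,px,z),4).tolist())
hsv=lambda c:cv2.cvtColor(c["color"],cv2.COLOR_RGB2HSV)
def blobs(c,lo,hi,box):
    m=cv2.inRange(hsv(c),lo,hi); k=np.zeros_like(m); x0,y0,x1,y1=box; k[y0:y1,x0:x1]=m[y0:y1,x0:x1]; 
    cs=max(cv2.findContours(k,0,2)[0],key=cv2.contourArea); return cs
# tile
for n,c,box in(("top",t,(215,150,290,220)),("side",s,(220,220,295,275))):
    cs=blobs(c,(0,0,130),(180,50,255),box); r=cv2.minAreaRect(cs); M=cv2.moments(cs)
    show("tile "+n,c,[(M['m10']/M['m00'],M['m01']/M['m00'])],.012)
    if n=="top": show("tile corners",c,cv2.boxPoints(r),.012)
cs=blobs(t,(0,0,110),(180,60,255),(430,215,485,270)); ctr,rad=cv2.minEnclosingCircle(cs); show("gauge",t,[ctr,(ctr[0]+rad,ctr[1])],.04)
ye=lambda c,b:blobs(c,(18,130,110),(35,255,255),b)
cs=ye(t,(405,160,432,190)); print("red top blob",cv2.boundingRect(cs)); show("reducer top/base",t,[T(506,168),T(493,181)],[.072,.045])
show("nut",t,[T(349,173)],.046)
show("reducer top/base side",s,[S(265,93),S(263,138)],[.072,.033]); show("nut side",s,[S(170,190)],.046)
show("hinge,Ltip,Rtip,Lgrip,Rrib",t,[T(413,440),T(85,511),T(80,419),T(275,487),T(267,417)],[.02,.018,.018,.024,.024])
show("side same",s,[S(430,318),S(281,535),S(190,488),S(386,403),S(320,372)],[.02,.01,.01,.02,.02])
show("hearth corners",t,[T(284,27),T(600,62),T(575,272),T(258,237)],[.07,.07,.07,.07])
show("gauge ctr hand / knob ctr / ptr",t,[T(693,487),T(697,489),T(730,438)],[.04,.07,.06])
crop(t,430,215,485,270,10,"pics/gauge.png")
E
python3 m.py
```

```text
tile top [[0.6118, 0.2077, 0.012]]
tile corners [[0.5782, 0.271, 0.012], [0.6759, 0.2427, 0.012], [0.6458, 0.1448, 0.012], [0.5488, 0.1734, 0.012]]
tile side [[0.6085, 0.209, 0.012]]
gauge [[0.447, -0.3569, 0.04], [0.4467, -0.4013, 0.04]]
red top blob (412, 173, 10, 8)
reducer top/base [[0.6295, -0.2451, 0.072], [0.6254, -0.2429, 0.045]]
nut [[0.6302, -0.1595, 0.046]]
reducer top/base side [[0.6302, -0.2503, 0.072], [0.636, -0.2612, 0.033]]
nut side [[0.631, -0.1648, 0.046]]
hinge,Ltip,Rtip,Lgrip,Rrib [[0.4761, -0.1983, 0.02], [0.4353, -0.0062, 0.018], [0.4891, -0.0036, 0.018], [0.4491, -0.1169, 0.024], [0.4898, -0.1126, 0.024]]
side same [[0.4714, -0.1953, 0.02], [0.4339, -0.0092, 0.01], [0.4885, -0.0061, 0.01], [0.4477, -0.1183, 0.02], [0.4882, -0.1159, 0.02]]
hearth corners [[0.7112, -0.1205, 0.07], [0.6904, -0.3005, 0.07], [0.5704, -0.2834, 0.07], [0.591, -0.1043, 0.07]]
gauge ctr hand / knob ctr / ptr [[0.4483, -0.3562, 0.04], [0.4478, -0.3498, 0.07], [0.4763, -0.3722, 0.06]]
```

View pics/gauge.png

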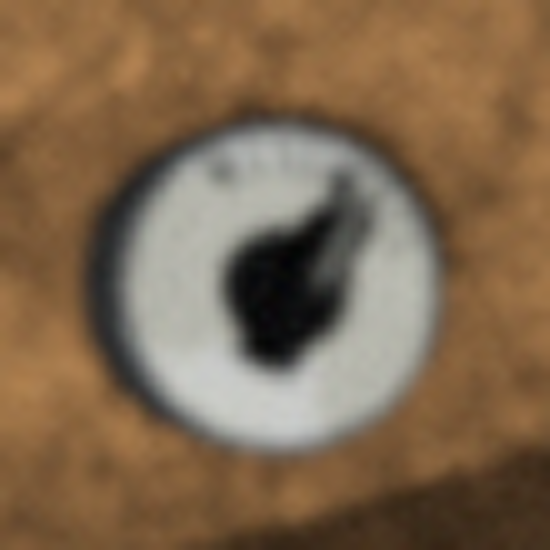

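```bash
cat > m2.py <<'E'
from h import *
from scipy.optimize import least_squares
t=pickle.load(open("top0.pkl","rb"));s=pickle.load(open("side0.pkl","rb"))
def sil(c,x,y):
    P=[]; a=np.linspace(0,6.28,24)
    m=np.zeros((3200,5120),np.uint8)
    for r,z0,z1 in((.012,.03,.052),(.0085,.052,.072)):
        pts=np.concatenate([np.c_[x+r*np.cos(a),y+r*np.sin(a),0*a+z] for z in(z0,z1)])
        q=((proj(c,pts)+.5)*8).astype(np.float32)
        cv2.fillConvexPoly(m,cv2.convexHull(q).astype(np.int32),255)
    return cv2.resize(m,(640,400),interpolation=cv2.INTER_AREA)/255.
def obs(c,b):
    h=cv2.cvtColor(c["color"],cv2.COLOR_RGB2HSV).astype(float); m=np.zeros((400,640)); x0,y0,x1,y1=b
    m[y0:y1,x0:x1]=np.clip((h[y0:y1,x0:x1,1]-110)/50,0,1); return m
ot,os_=obs(t,(407,168,430,187)),obs(s,(350,152,365,169))
np.set_printoptions(linewidth=200)
print((ot[168:187,407:430]*9).astype(int)); print((os_[152:169,350:365]*9).astype(int))
best=[]
for nm,w in(("both",(1,1)),("top",(1,0)),("side",(0,1))):
    g=[(w[0]*((sil(t,x,y)-ot)**2).sum()+w[1]*((sil(s,x,y)-os_)**2).sum(),x,y) for x in np.arange(.616,.644,.002) for y in np.arange(-.262,-.234,.002)]
    print(nm,np.round(sorted(g)[:3],4).tolist())
# tongs
mod=np.array([[-85,0],[113,14],[113,-38],[0,17],[0,-31]])/1e3
A=np.array([[.4761,-.1983],[.4353,-.0062],[.4891,-.0036],[.4491,-.1169],[.4898,-.1126]])
B=np.array([[.4714,-.1953],[.4339,-.0092],[.4885,-.0061],[.4477,-.1183],[.4882,-.1159]])
for n,O in(("top",A),("side",B),("both",(A+B)/2)):
    f=lambda p:(np.c_[np.cos(p[2])*mod[:,0]-np.sin(p[2])*mod[:,1],np.sin(p[2])*mod[:,0]+np.cos(p[2])*mod[:,1]]+p[:2]-O).ravel()
    r=least_squares(f,[.47,-.115,1.6]); print("tongs",n,r.x[:2].round(4),np.degrees(r.x[2]).round(1),(r.fun.reshape(-1,2)*1e3).round(1).tolist())
for yaw in(-20,-25,-30,-35):
    a=np.radians(yaw); k=np.array([.447,-.356]); e=[[*(k+q*.023*np.array([np.cos(a),np.sin(a)])),.072] for q in(1,-1)]
    print(yaw,((proj(t,e)+.5-[430,215])*10).round().tolist())
print("dial ctr px",((proj(t,[.447,-.356,.04])+.5-[430,215])*10).round())
E
python3 m2.py
```

```text
[[0 0 0 0 0 0 0 0 0 0 0 0 0 0 0 0 0 0 0 0 0 0 0]
 [0 0 0 0 0 0 0 0 0 0 0 0 0 0 0 0 0 0 0 0 0 0 0]
 [0 0 0 0 0 0 0 0 0 0 0 0 0 0 0 0 0 0 0 0 0 0 0]
 [0 0 0 0 0 0 0 0 0 0 0 0 0 0 0 0 0 0 0 0 0 0 0]
 [0 0 0 0 0 0 0 0 0 0 0 0 0 0 0 0 0 0 0 0 0 0 0]
 [0 0 0 0 0 0 0 0 3 4 3 4 2 0 0 0 0 0 0 0 0 0 0]
 [0 0 0 0 0 0 3 7 9 9 9 8 7 5 0 0 0 0 0 0 0 0 0]
 [0 0 0 0 0 3 7 9 9 9 9 9 9 7 3 0 0 0 0 0 0 0 0]
 [0 0 0 0 0 6 9 9 9 9 9 9 9 7 1 0 0 0 0 0 0 0 0]
 [0 0 0 0 1 9 9 9 9 9 9 9 9 6 0 0 0 0 0 0 0 0 0]
 [0 0 0 0 1 8 9 9 9 9 9 9 9 3 0 0 0 0 0 0 0 0 0]
 [0 0 0 0 0 5 9 9 9 9 9 7 4 0 0 0 0 0 0 0 0 0 0]
 [0 0 0 0 0 0 4 7 8 7 5 1 0 0 0 0 0 0 0 0 0 0 0]
 [0 0 0 0 0 0 0 0 1 0 0 0 0 0 0 0 0 0 0 0 0 0 0]
 [0 0 0 0 0 0 0 0 0 0 0 0 0 0 0 0 0 0 0 0 0 0 0]
 [0 0 0 0 0 0 0 0 0 0 0 0 0 0 0 0 0 0 0 0 0 0 0]
 [0 0 0 0 0 0 0 0 0 0 0 0 0 0 0 0 0 0 0 0 0 0 0]
 [0 0 0 0 0 0 0 0 0 0 0 0 0 0 0 0 0 0 0 0 0 0 0]
 [0 0 0 0 0 0 0 0 0 0 0 0 0 0 0 0 0 0 0 0 0 0 0]]
[[0 0 0 0 0 0 0 0 0 0 0 0 0 0 0]
 [0 0 0 0 0 0 0 0 0 0 0 0 0 0 0]
 [0 0 0 0 0 0 0 0 0 0 0 0 0 0 0]
 [0 0 0 0 0 0 0 1 1 0 0 0 0 0 0]
 [0 0 0 0 0 1 5 7 6 4 2 0 0 0 0]
 [0
[... 412 characters left out ...]
628, -0.248], [49.4628, 0.63, -0.248], [50.1942, 0.63, -0.25]]
top [[15.7027, 0.63, -0.248], [16.3082, 0.628, -0.248], [16.3719, 0.628, -0.246]]
side [[28.613, 0.638, -0.262], [28.9813, 0.638, -0.26], [28.9843, 0.636, -0.262]]
tongs top [ 0.4638 -0.1164] 97.1 [[-1.9, -2.5], [0.7, 0.2], [-1.5, 4.0], [-2.2, -1.6], [4.8, -0.0]]
tongs side [ 0.4614 -0.1178] 96.2 [[-0.8, -7.0], [1.4, 2.2], [-1.5, 4.7], [-3.2, -1.4], [4.1, 1.4]]
tongs both [ 0.4626 -0.1171] 96.6 [[-1.3, -4.8], [1.1, 1.2], [-1.5, 4.4], [-2.7, -1.5], [4.4, 0.7]]
-20 [[337.0, 212.0], [282.0, 377.0]]
-25 [[344.0, 215.0], [275.0, 374.0]]
-30 [[351.0, 219.0], [268.0, 371.0]]
-35 [[358.0, 223.0], [261.0, 367.0]]
dial ctr px [[275. 292.]]
```

```bash
cat > go.py <<'E'
# usage: go.py x y z yaw  -> shift in tool axes and turn about tool z to get there, tool straight down
import sys,numpy as np
from rig import bot, imaging, status, order
from scipy.spatial.transform import Rotation as R
s=status.read_state(); T=s["tcp_rot"]; x,y,z,w=map(float,sys.argv[1:5])
G=(R.from_euler("z",w,degrees=True)*R.from_euler("x",180,degrees=True)).as_matrix()
print("shift",(T.T@(np.array([x,y,z])-s["position"])).round(4),"rotvec",R.from_matrix(T.T@G).as_rotvec(degrees=True).round(2))
print("yaw",np.degrees(np.arctan2(T[1,0],T[0,0])).round(2),"q",s["joint_positions"].round(1),"M",s["moment"].round(3),"t",s["time_s"])
E
python3 go.py .448 -.357 .2217 -27
```

```text
shift [ 3.008e-01 -1.369e-01  3.000e-04] rotvec [-1.100e-01  3.000e-02  4.676e+01]
yaw 19.76 q [-80.5  30.3  82.1  -0.   67.7 -10.2] M [-0.018  0.025  0.031] t 0.1
```

```bash
python3 steer.py '[[[0.15, -0.068, 0, 0, 0, 23, 0.6], [0.301, -0.137, 0, -0.1, 0, 46.8, 0.4], [0.301, -0.137, 0, -0.1, 0, 46.8, 0.4], [0.301, -0.137, 0, -0.1, 0, 46.8, 0.4], [0.301, -0.137, 0, -0.1, 0, 46.8, 0.4], [0.301, -0.137, 0, -0.1, 0, 46.8, 0.4], [0.301, -0.137, 0, -0.1, 0, 46.8, 0.4], [0.301, -0.137, 0, -0.1, 0, 46.8, 0.4], [0.301, -0.137, 0, -0.1, 0, 46.8, 0.4], [0.301, -0.137, 0, -0.1, 0, 46.8, 0.4]]]'; python3 go.py .448 -.357 .047 -27
```

```text
time_s: 1.1
position: [0.4475, -0.3582, 0.2223]
tcp_rot: [[0.89, -0.455, -0.001], [-0.455, -0.89, -0.002], [0.0, 0.002, -1.0]]
force: [-0.2, -0.6, -0.3]
opening: 0.404
grasp_force: 0.0
shift [-0.0002 -0.0016  0.1753] rotvec [ 0.11 -0.   -0.08]
yaw -27.08 q [-49.8  26.2  89.7  -0.1  64.   67.3] M [ 0.057  0.081 -0.003] t 1.1
```

```bash
python3 steer.py '[[[0, -0.001, 0.04, 0, 0, 0, 0.4], [0, -0.001, 0.08, 0, 0, 0, 0.4], [0, -0.001, 0.12, 0, 0, 0, 0.4], [0, -0.001, 0.15, 0, 0, 0, 0.4], [0, -0.001, 0.165, 0, 0, 0, 0.4], [0, -0.001, 0.175, 0, 0, 0, 0.4], [0, -0.001, 0.175, 0, 0, 0, 0.4]]]'; python3 steer.py '[[[0, 0, 0, 0, 0, 0, 0.0], [0, 0, 0, 0, 0, 0, 0.0], [0, 0, 0, 0, 0, 0, 0.0], [0, 0, 0, 0, 0, 0, 0.0], [0, 0, 0, 0, 0, 0, 0.0], [0, 0, 0, 0, 0, 0, 0.0]]]'; python3 go.py .448 -.357 .047 -27
```

```text
time_s: 1.8
position: [0.4472, -0.3588, 0.0464]
tcp_rot: [[0.89, -0.456, -0.002], [-0.456, -0.89, -0.002], [-0.001, 0.003, -1.0]]
force: [-2.0, -3.6, -2.8]
opening: 0.4
grasp_force: 2.0
time_s: 2.4
position: [0.448, -0.36, 0.0486]
tcp_rot: [[0.892, -0.453, -0.001], [-0.453, -0.892, -0.007], [0.003, 0.007, -1.0]]
force: [-5.9, -9.1, -0.3]
opening: 0.135
grasp_force: 30.0
shift [-0.0014 -0.0027  0.0016] rotvec [ 0.39 -0.16  0.09]
yaw -26.91 q [-49.8  40.6  97.   -0.4  42.1  67.5] M [-1.254  1.124  0.073] t 2.4
```

```bash
python3 - <<'E'
from rig import bot, imaging, status, order
from h import *
c=imaging.capture("top"); crop(c,400,190,500,280,7,"pics/knob1.png")
E
```

```text
(no output)
```

View pics/knob1.png

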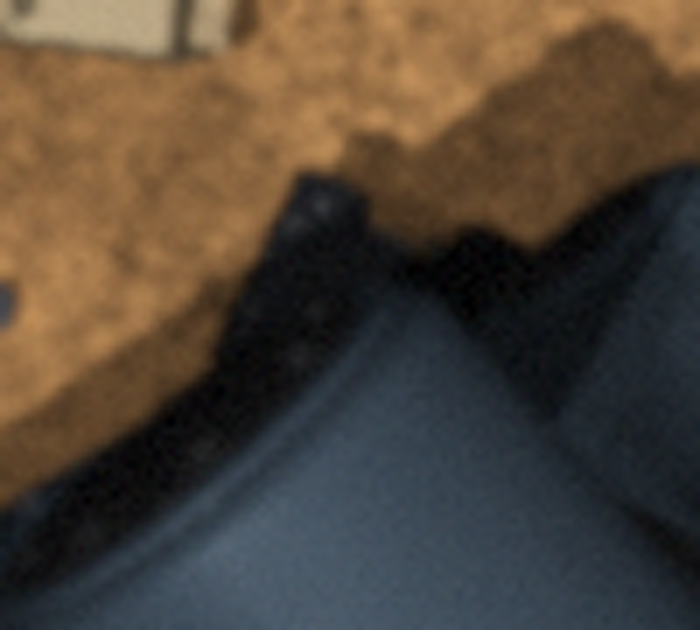

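```bash
python3 steer.py '[[[0, 0.002, 0, 0, 0, 0, 0], [0, 0.002, 0, 0, 0, -6, 0], [0, 0.002, 0, 0, 0, -12, 0], [0, 0.002, 0, 0, 0, -18, 0], [0, 0.002, 0, 0, 0, -24, 0], [0, 0.002, 0, 0, 0, -30, 0], [0, 0.002, 0, 0, 0, -30, 0]]]'; python3 go.py .448 -.357 .047 -27
```

```text
time_s: 3.15
position: [0.448, -0.3596, 0.0486]
tcp_rot: [[0.999, 0.052, 0.001], [0.052, -0.999, -0.004], [0.001, 0.004, -1.0]]
force: [-2.5, -3.4, 3.4]
opening: 0.134
grasp_force: 30.0
shift [ 0.0001 -0.0026  0.0016] rotvec [ 0.22 -0.09 29.99]
yaw 2.99 q [-49.8  40.6  97.   -0.2  42.2  37.3] M [-0.435  0.46   0.055] t 3.15
```

```bash
python3 steer.py '[[[0, 0, 0, 0, 0, -5, 0], [0, 0, 0, 0, 0, -10, 0], [0, 0, 0, 0, 0, -15, 0], [0, 0, 0, 0, 0, -15, 0]]]'; python3 go.py .448 -.357 .047 -27; for i in 1; do python3 steer.py '[[[0, 0, 0, 0, 0, -4, 0], [0, 0, 0, 0, 0, -4, 0]]]'; python3 go.py .448 -.357 .047 -27;  python3 steer.py '[[[0, 0, 0, 0, 0, -4, 0], [0, 0, 0, 0, 0, -4, 0]]]'; python3 go.py .448 -.357 .047 -27; done
```

```text
time_s: 3.55
position: [0.448, -0.3594, 0.0486]
tcp_rot: [[0.952, 0.307, 0.001], [0.307, -0.952, -0.003], [-0.001, 0.003, -1.0]]
force: [-3.1, -2.7, 5.8]
opening: 0.132
grasp_force: 30.0
shift [ 0.0007 -0.0022  0.0015] rotvec [ 0.19 -0.05 44.86]
yaw 17.86 q [-49.8  40.7  97.   -0.1  42.2  22.4] M [-0.364  0.559  0.035] t 3.55
time_s: 3.75
position: [0.448, -0.3593, 0.0486]
tcp_rot: [[0.929, 0.371, 0.001], [0.371, -0.929, -0.003], [-0.001, 0.003, -1.0]]
force: [-3.6, -2.9, 6.1]
opening: 0.136
grasp_force: 30.0
shift [ 0.0009 -0.0021  0.0015] rotvec [ 0.18 -0.05 48.76]
yaw 21.76 q [-49.8  40.6  97.   -0.1  42.2  18.5] M [-0.366  0.536 -0.184] t 3.75
time_s: 3.95
position: [0.4482, -0.3592, 0.0486]
tcp_rot: [[0.902, 0.432, 0.001], [0.432, -0.902, -0.003], [0.0, 0.003, -1.0]]
force: [-2.9, -1.8, 5.4]
opening: 0.137
grasp_force: 30.0
shift [ 0.0008 -0.0021  0.0015] rotvec [ 0.16 -0.09 52.62]
yaw 25.62 q [-49.8  40.7  97.   -0.1  42.2  14.6] M [-0.338  0.583 -0.656] t 3.95
```

```bash
python3 steer.py '[[[0, 0, 0, 0, 0, 4, 0.05], [0, 0, 0, 0, 0, 4, 0.3], [0, 0, 0, 0, 0, 4, 0.5], [0, 0, -0.03, 0, 0, 4, 0.5], [0, 0, -0.08, 0, 0, 4, 0.6], [0, 0, -0.13, 0, 0, 4, 0.6], [0, 0, -0.15, 0, 0, 4, 0.8], [0, 0, -0.15, 0, 0, 4, 1]]]'; python3 go.py .470 -.1163 .2 96.5
```

```text
time_s: 4.75
position: [0.4496, -0.3594, 0.201]
tcp_rot: [[0.927, 0.374, 0.005], [0.374, -0.927, -0.007], [0.002, 0.008, -1.0]]
force: [0.2, 0.4, -0.8]
opening: 0.684
grasp_force: 0.0
shift [ 0.1098 -0.2178 -0.0005] rotvec [  0.48   0.19 -74.54]
yaw 21.96 q [-49.7  27.7  91.   -0.   60.8  18.3] M [ 0.001  0.049 -0.   ] t 4.75
```

```bash
python3 steer.py '[[[0.04, -0.05, 0, 0, 0, -8, 1], [0.075, -0.1, 0, 0, 0, -16, 1], [0.09, -0.14, 0, 0, 0, -24, 1], [0.1, -0.18, 0, 0, 0, -32, 1], [0.11, -0.218, 0, 0, 0, -40, 1], [0.11, -0.218, 0, 0, 0, -48, 1], [0.11, -0.218, 0, 0, 0, -56, 1], [0.11, -0.218, 0, 0, 0, -64, 1], [0.11, -0.218, 0, 0.5, 0, -74.5, 1], [0.11, -0.218, 0, 0.5, 0, -74.5, 1], [0.11, -0.218, 0, 0.5, 0, -74.5, 1]]]'; python3 go.py .470 -.1163 .003 96.5; python3 - <<'E'
from rig import bot, imaging, status, order
from h import *
c=imaging.capture("side"); pickle.dump(c,open("side1.pkl","wb")); t=imaging.capture("top"); 
a=cv2.resize(c["color"][120:240,290:450],None,fx=4,fy=4,interpolation=cv2.INTER_CUBIC); b=cv2.resize(t["color"][215:270,430:485],(480,480),interpolation=cv2.INTER_CUBIC)[:, :160]
b=cv2.resize(t["color"][215:270,430:485],(320,320),interpolation=cv2.INTER_CUBIC)
b=np.vstack([b,np.zeros((160,320,3),np.uint8)]); cv2.imwrite("pics/pre.png",cv2.resize(np.hstack([a,b]),None,fx=.83,fy=.83)[:,:,::-1])
E
```

```text
time_s: 5.85
position: [0.4671, -0.1141, 0.1953]
tcp_rot: [[-0.112, 0.994, -0.011], [0.994, 0.112, 0.005], [0.006, -0.01, -1.0]]
force: [0.1, -0.4, -0.6]
opening: 1.001
grasp_force: 0.0
shift [-0.0037  0.0046  0.1923] rotvec [-0.59 -0.34 -0.06]
yaw 96.44 q [-27.1  21.7 103.6  -0.   55.4 -33.5] M [ 0.01  -0.145 -0.047] t 5.85
```

View pics/pre.png

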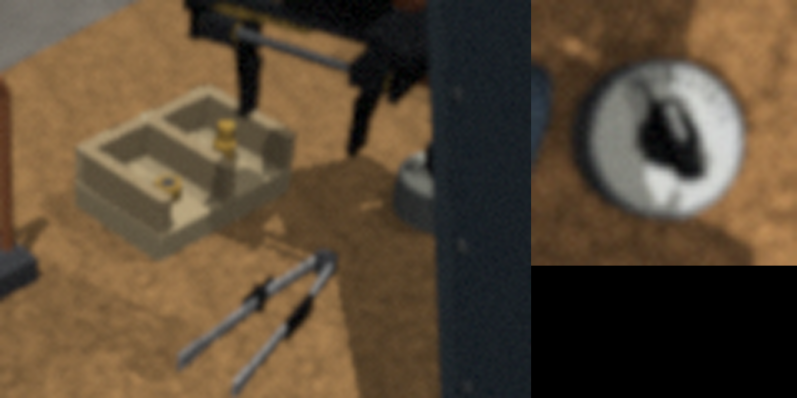

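The picture shows the knob now pointing up-left at its zero mark, and the tongs are still where they were. Now I'll go down onto the grips.

```bash
python3 steer.py '[[[-0.004, 0.005, 0.03, -0.6, -0.3, 0, 1], [-0.004, 0.005, 0.07, -0.6, -0.3, 0, 1], [-0.004, 0.005, 0.11, -0.6, -0.3, 0, 1], [-0.004, 0.005, 0.14, -0.6, -0.3, 0, 1], [-0.004, 0.005, 0.16, -0.6, -0.3, 0, 1], [-0.004, 0.005, 0.16, -0.6, -0.3, 0, 1]]]'; python3 go.py .470 -.1163 .004 96.5
```

```text
time_s: 6.55
position: [0.4704, -0.117, 0.0343]
tcp_rot: [[-0.111, 0.994, -0.002], [0.994, 0.111, 0.002], [0.002, -0.002, -1.0]]
force: [-0.3, 0.3, 0.4]
opening: 0.999
grasp_force: 0.0
shift [ 0.0007 -0.0002  0.0303] rotvec [-0.12 -0.12 -0.1 ]
yaw 96.4 q [-2.720e+01  3.860e+01  1.101e+02  1.000e-01  3.150e+01 -3.370e+01] M [-0.039 -0.07   0.038] t 6.55
```

```bash
python3 steer.py '[[[0.001, 0, 0.015, 0, 0, 0, 1], [0.001, 0, 0.025, 0, 0, 0, 1], [0.001, 0, 0.03, 0, 0, 0, 1], [0.001, 0, 0.03, 0, 0, 0, 0.65], [0.001, 0, 0.03, 0, 0, 0, 0.65], [0.001, 0, 0.03, 0, 0, 0, 0.53], [0.001, 0, 0.03, 0, 0, 0, 0.53], [0.001, 0, 0.03, 0, 0, 0, 0.53], [0.001, 0, 0.03, 0, 0, 0, 0.53]]]'; python3 go.py .470 -.1163 .004 96.5
```

```text
time_s: 7.45
position: [0.4721, -0.117, 0.0073]
tcp_rot: [[-0.113, 0.994, 0.003], [0.994, 0.113, -0.001], [-0.002, 0.003, -1.0]]
force: [-1.3, 0.0, 0.8]
opening: 0.57
grasp_force: 0.5
shift [ 0.001  -0.0021  0.0033] rotvec [ 0.17  0.09 -0.04]
yaw 96.46 q [-27.1  41.8 110.6   0.   27.5 -33.6] M [0.021 0.163 0.001] t 7.45
```

```bash
python3 steer.py '[[[0, 0, 0, 0, 0, 0, 0.53], [0, 0, 0, 0, 0, 0, 0.53], [0, 0, 0, 0, 0, 0, 0.53]]]'; python3 go.py .470 -.1163 .004 96.5
```

```text
time_s: 7.75
position: [0.4722, -0.117, 0.0072]
tcp_rot: [[-0.113, 0.994, 0.003], [0.994, 0.113, -0.001], [-0.002, 0.003, -1.0]]
force: [-2.0, 0.4, 4.3]
opening: 0.537
grasp_force: 8.9
shift [ 0.0009 -0.0021  0.0032] rotvec [ 0.17  0.09 -0.02]
yaw 96.48 q [-27.1  41.8 110.6   0.   27.5 -33.6] M [0.057 0.266 0.107] t 7.75
```

```bash
python3 steer.py '[[[0, 0, -0.01, 0, 0, 0, 0.53], [0, 0, -0.03, 0, 0, 0, 0.53], [0, 0, -0.05, 0, 0, 0, 0.53], [0, 0, -0.07, 0, 0, 0, 0.53], [0, 0, -0.09, 0, 0, 0, 0.53], [0, 0, -0.09, 0, 0, 0, 0.53], [0, 0, -0.09, 0, 0, 0, 0.53]]]'; python3 go.py .470 -.1163 .004 96.5;  python3 - <<'E'
from rig import bot, imaging, status, order
from h import *
c=imaging.capture("side"); pickle.dump(c,open("side2.pkl","wb")); t=imaging.capture("top");pickle.dump(t,open("top2.pkl","wb"))
a=cv2.resize(c["color"][130:240,300:440],None,fx=3.4,fy=3.4,interpolation=cv2.INTER_CUBIC)
b=cv2.resize(t["color"][190:300,310:420],None,fx=2.9,fy=3.4,interpolation=cv2.INTER_CUBIC)
print(a.shape,b.shape)
cv2.imwrite("pics/lift.png",np.hstack([a,b])[:,:,::-1])
E
```

```text
time_s: 8.45
position: [0.4727, -0.1172, 0.0974]
tcp_rot: [[-0.112, 0.994, 0.005], [0.994, 0.112, -0.002], [-0.003, 0.005, -1.0]]
force: [-0.1, 0.1, -0.7]
opening: 0.534
grasp_force: 7.0
shift [ 0.0015 -0.003   0.0934] rotvec [ 0.3   0.16 -0.06]
yaw 96.44 q [-27.1  31.5 108.4   0.   39.8 -33.6] M [ 0.038 -0.048  0.003] t 8.45
(374, 476, 3) (374, 319, 3)
```

View pics/lift.png

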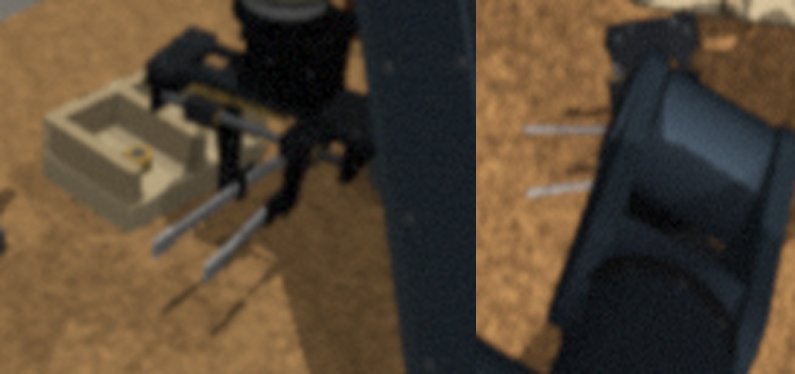

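Tongs are lifted, with the left tip at (210,270) and the right tip at (158,247) in the side panel, and at (527,192) and (526,130) in the top panel. I'll triangulate the tips to check for level.

```bash
python3 - <<'E'
from h import *
c=pickle.load(open("side2.pkl","rb"));t=pickle.load(open("top2.pkl","rb"))
tcp=np.array([.4727,-.1172,.0974]);a=np.radians(96.44);R=np.array([[np.cos(a),-np.sin(a),0],[np.sin(a),np.cos(a),0],[0,0,1]])
for n,p,q in(("L",(361.8,208.9),(327.4,246.2)),("R",(346.5,202.1),(327.,227.9))):
    o1,d1=ray(c,[p]);o2,d2=ray(t,[q]);d1=d1[0];d2=d2[0]
    k=np.linalg.lstsq(np.c_[d1,-d2],o2-o1,rcond=None)[0]; P=(o1+k[0]*d1+o2+k[1]*d2)/2
    print(n,P.round(4),"gap",np.linalg.norm(o1+k[0]*d1-o2-k[1]*d2).round(4),"in tongs axes from TCP",(R.T@(P-tcp)).round(4))
E
```

```text
L [ 0.4412 -0.006   0.1059] gap 0.0052 in tongs axes from TCP [0.114  0.0188 0.0085]
R [ 0.4889 -0.0048  0.1034] gap 0.0035 in tongs axes from TCP [ 0.1099 -0.0287  0.006 ]
```

```bash
python3 steer.py '[[[0, 0, -0.03, 0, 0, 8, 0.503], [0, 0, -0.06, 0, 0, 16, 0.503], [0, 0, -0.06, 0, 0, 24, 0.503], [0, 0, -0.06, 0, 0, 32, 0.503], [0, 0, -0.06, 0, 0, 40, 0.503], [0, 0, -0.06, 0, 0, 48, 0.503], [0, 0, -0.06, 0, 0, 56, 0.503], [0, 0, -0.06, 0, 0, 64, 0.503], [0, 0, -0.06, 0, 0, 72, 0.503], [0, 0, -0.06, 0, 0, 80, 0.503], [0, 0, -0.06, 0, 0, 88, 0.503], [0, 0, -0.06, 0, 0, 96, 0.503], [0, 0, -0.06, 0.3, 0.2, 103.4, 0.503], [0, 0, -0.06, 0.3, 0.2, 103.4, 0.503], [0, 0, -0.06, 0.3, 0.2, 103.4, 0.503], [0, 0, -0.06, 0.3, 0.2, 103.4, 0.503]]]'; python3 go.py .5301 -.2313 .157 -7
```

```text
time_s: 10.15
position: [0.4718, -0.1168, 0.1566]
tcp_rot: [[0.993, -0.119, 0.002], [-0.119, -0.993, 0.004], [0.001, -0.004, -1.0]]
force: [-0.5, 0.3, -1.7]
opening: 0.509
grasp_force: 7.7
shift [ 0.0716  0.1067 -0.0008] rotvec [-0.25 -0.08  0.16]
yaw -6.84 q [-27.3  25.4 105.6   0.4  49.   69.3] M [-0.012 -0.002  0.033] t 10.15
```

```bash
python3 steer.py '[[[0, 0.03, 0, 0, 0, 0, 0.503], [0.02, 0.06, 0, 0, 0, 0, 0.503], [0.05, 0.09, 0, 0, 0, 0, 0.503], [0.072, 0.107, 0, -0.2, 0, 0, 0.503], [0.072, 0.107, 0, -0.2, 0, 0, 0.503], [0.072, 0.107, 0, -0.2, 0, 0, 0.503], [0.072, 0.107, 0, -0.2, 0, 0, 0.503]]]'; python3 go.py .5301 -.2313 .04 -7;  python3 - <<'E'
from rig import bot, imaging, status, order
from h import *
c=imaging.capture("side"); pickle.dump(c,open("side3.pkl","wb")); t=imaging.capture("top");pickle.dump(t,open("top3.pkl","wb"))
a=cv2.resize(c["color"][110:220,310:430],None,fx=4,fy=4,interpolation=cv2.INTER_CUBIC)
b=cv2.resize(t["color"][130:240,360:440],None,fx=4,fy=4,interpolation=cv2.INTER_CUBIC)
cv2.imwrite("pics/hover.png",np.hstack([a,b])[:,:,::-1])
E
```

```text
time_s: 10.85
position: [0.5292, -0.2306, 0.1563]
tcp_rot: [[0.993, -0.12, 0.0], [-0.12, -0.993, 0.002], [-0.0, -0.002, -1.0]]
force: [0.3, 0.3, -1.6]
opening: 0.505
grasp_force: 7.7
shift [0.001  0.0009 0.1163] rotvec [-0.12  0.01  0.11]
yaw -6.89 q [-34.7  31.4  92.7   0.1  55.9  62.1] M [ 0.008 -0.021  0.027] t 10.85
```

View pics/hover.png

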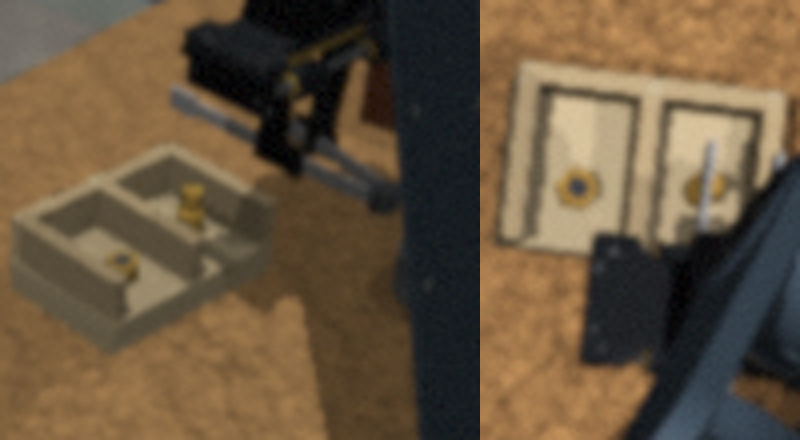

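```bash
python3 - <<'E'
from h import *
t=pickle.load(open("top3.pkl","rb"))
tcp=np.array([.5292,-.2306,.1563]);a=np.radians(-6.89);R=np.array([[np.cos(a),-np.sin(a),0],[np.sin(a),np.cos(a),0],[0,0,1]])
P=at_z(t,[(418.1,166),(434.5,169.5),(360+(707-480)/4-.4,130+185/4-.4)],[.167,.167,.05])
print(P.round(4)); print(((P-tcp)@R).round(4))
# hearth fit check: wall inner edges of right bay at z=.07 (left edge, right edge at about same row)
Q=at_z(t,[(360+(662-480)/4,130+165/4),(360+(758-480)/4,130+165/4)],[.07,.07]); print(((Q-tcp)@R).round(4))
E
```

```text
[[ 0.6406 -0.2281  0.167 ]
 [ 0.6318 -0.2683  0.167 ]
 [ 0.6309 -0.2471  0.05  ]]
[[ 0.1103  0.0159  0.0107]
 [ 0.1064 -0.0252  0.0107]
 [ 0.103  -0.0041 -0.1063]]
[[ 0.1089  0.0296 -0.0863]
 [ 0.1164 -0.0341 -0.0863]]
```

```bash
python3 steer.py '[[[0.002, 0, 0.02, 0, 0, 0, 0.503], [0.002, 0, 0.045, 0, 0, 0, 0.503], [0.002, 0, 0.065, 0, 0, 0, 0.503], [0.002, 0, 0.08, 0, 0, 0, 0.503], [0.002, 0, 0.09, 0, 0, 0, 0.503], [0.002, 0, 0.09, 0, 0, 0, 0.503]]]'; python3 go.py .5321 -.2313 .04 -7; python3 steer.py '[[[0, 0, 0.01, 0, 0, 0, 0.503], [0, 0, 0.018, 0, 0, 0, 0.503], [0, 0, 0.024, 0, 0, 0, 0.503], [0, 0, 0.024, 0, 0, 0, 0.503]]]';python3 go.py .5321 -.2313 .04 -7
```

```text
time_s: 11.55
position: [0.5317, -0.231, 0.0657]
tcp_rot: [[0.993, -0.12, -0.0], [-0.12, -0.993, 0.002], [-0.0, -0.002, -1.0]]
force: [0.3, 0.8, -1.0]
opening: 0.503
grasp_force: 7.7
shift [0.0005 0.0003 0.0257] rotvec [-0.12  0.02  0.08]
yaw -6.92 q [-34.6  39.4  95.6   0.1  45.1  62.2] M [ 0.088  0.04  -0.017] t 11.55
time_s: 11.95
position: [0.5323, -0.2317, 0.042]
tcp_rot: [[0.993, -0.121, 0.001], [-0.121, -0.993, 0.001], [0.001, -0.001, -1.0]]
force: [-0.2, -1.1, -0.7]
opening: 0.504
grasp_force: 7.7
shift [-0.0002 -0.0004  0.002 ] rotvec [-0.08 -0.05  0.06]
yaw -6.94 q [-34.6  41.6  96.1   0.1  42.3  62.2] M [ 0.044 -0.041  0.083] t 11.95
```

```bash
python3 steer.py '[[[0, 0.001, 0.002, 0, 0, 0, 0.48], [0, 0.002, 0.002, 0, 0, 0, 0.46], [0, 0.003, 0.002, 0, 0, 0, 0.45], [0, 0.003, 0.002, 0, 0, 0, 0.44], [0, 0.003, 0.002, 0, 0, 0, 0.43], [0, 0.003, 0.002, 0, 0, 0, 0.42], [0, 0.003, 0.002, 0, 0, 0, 0.3], [0, 0.003, 0.002, 0, 0, 0, 0.2], [0, 0.003, 0.002, 0, 0, 0, 0.2], [0, 0.003, 0.002, 0, 0, 0, 0.2]]]'; python3 go.py .5321 -.2313 .04 -7
```

```text
time_s: 12.95
position: [0.5325, -0.2351, 0.0409]
tcp_rot: [[0.993, -0.121, 0.003], [-0.121, -0.993, 0.0], [0.002, -0.001, -1.0]]
force: [0.7, 0.5, -0.2]
opening: 0.432
grasp_force: 29.8
shift [-0.0009 -0.0037  0.0009] rotvec [-0.03 -0.14  0.05]
yaw -6.95 q [-34.9  41.8  96.    0.1  42.2  62. ] M [ 0.007  0.049 -0.022] t 12.95
```

```bash
python3 steer.py '[[[0, 0, -0.005, 0, 0, 0, 0.2], [0, 0, -0.015, 0, 0, 0, 0.2], [0, 0, -0.03, 0, 0, 0, 0.2], [0, 0, -0.05, 0, 0, 0, 0.2], [0, 0, -0.07, 0, 0, 0, 0.2], [0, 0, -0.09, 0, 0, 0, 0.2], [0, 0, -0.11, 0, 0, 0, 0.2], [0, 0, -0.115, 0, 0, 0, 0.2], [0, 0, -0.115, 0, 0, 0, 0.2], [0, 0, -0.115, 0, 0, 0, 0.2]]]'; python3 go.py .40 -.1 .155 -7;  python3 - <<'E'
from rig import bot, imaging, status, order
from h import *
c=imaging.capture("side"); pickle.dump(c,open("side4.pkl","wb")); t=imaging.capture("top");pickle.dump(t,open("top4.pkl","wb"))
a=cv2.resize(c["color"][90:200,310:430],None,fx=4,fy=4,interpolation=cv2.INTER_CUBIC)
b=cv2.resize(t["color"][130:240,360:440],None,fx=4,fy=4,interpolation=cv2.INTER_CUBIC)
cv2.imwrite("pics/held.png",np.hstack([a,b])[:,:,::-1])
E
```

```text
time_s: 13.95
position: [0.5316, -0.2347, 0.1553]
tcp_rot: [[0.993, -0.121, 0.001], [-0.121, -0.993, 0.001], [0.001, -0.001, -1.0]]
force: [0.0, 0.0, -0.7]
opening: 0.431
grasp_force: 29.8
shift [-0.1469 -0.1178  0.0003] rotvec [-0.07 -0.07  0.06]
yaw -6.94 q [-34.9  31.7  92.3   0.1  56.   62. ] M [ 0.046  0.088 -0.031] t 13.95
```

View pics/held.png

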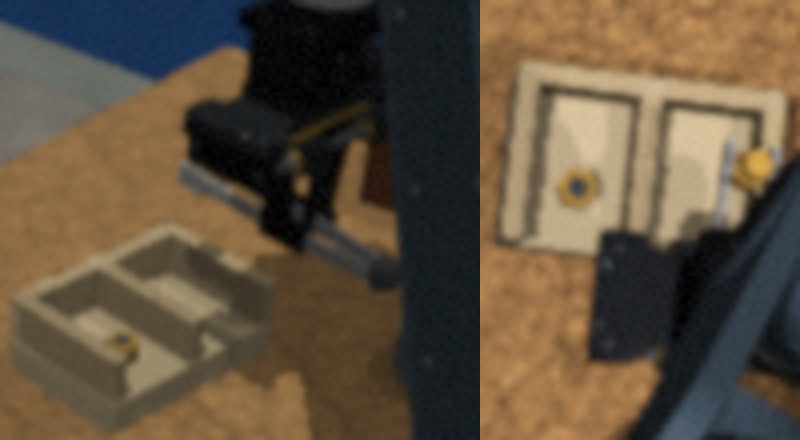

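The reducer is held upright in the jaws (top at 755,168 in the right panel) and the nut hasn't moved. I'll carry it back away from the hearth, then across to the tile.

```bash
python3 steer.py '[[[-0.02, -0.01, 0, 0, 0, 0, 0.2], [-0.05, -0.03, 0, 0, 0, 0, 0.2], [-0.08, -0.05, 0, 0, 0, 0, 0.2], [-0.11, -0.075, 0, 0, 0, 0, 0.2], [-0.135, -0.1, 0, 0, 0, 0, 0.2], [-0.147, -0.118, 0, 0, 0, 0, 0.2], [-0.147, -0.118, 0, 0, 0, 0, 0.2], [-0.147, -0.118, 0, 0, 0, 0, 0.2]]]'; python3 go.py .42 .1 .155 0; python3 - <<'E'
from h import *
t=pickle.load(open("top4.pkl","rb"))
tcp=np.array([.5316,-.2347,.1553]);a=np.radians(-6.94);R=np.array([[np.cos(a),-np.sin(a),0],[np.sin(a),np.cos(a),0],[0,0,1]])
P=at_z(t,[(428.3,171.6)],[.186]); print(((P-tcp)@R).round(4))
for n in("top0","side0"):
    c=pickle.load(open(n+".pkl","rb"))
    h=cv2.cvtColor(c["color"],cv2.COLOR_RGB2HSV)
E
```

```text
time_s: 14.85
position: [0.401, -0.1004, 0.1554]
tcp_rot: [[0.993, -0.12, 0.003], [-0.12, -0.993, -0.0], [0.003, -0.0, -1.0]]
force: [0.7, -0.3, -1.7]
opening: 0.432
grasp_force: 29.8
shift [-0.0052 -0.2012  0.0004] rotvec [-0.   -0.17 -6.9 ]
yaw -6.9 q [-2.970e+01  2.090e+01  1.155e+02  1.000e-01  4.340e+01  6.710e+01] M [ 0.033  0.072 -0.023] t 14.85
[[ 0.0935 -0.0026  0.0307]]
```

```bash
python3 steer.py '[[[0, -0.02, 0, 0, 0, -1, 0.2], [0, -0.05, 0, 0, 0, -2, 0.2], [0, -0.08, 0, 0, 0, -3, 0.2], [0, -0.11, 0, 0, 0, -4, 0.2], [0, -0.14, 0, 0, 0, -5, 0.2], [-0.003, -0.17, 0, 0, 0, -6, 0.2], [-0.005, -0.19, 0, 0, -0.2, -6.9, 0.2], [-0.005, -0.201, 0, 0, -0.2, -6.9, 0.2], [-0.005, -0.201, 0, 0, -0.2, -6.9, 0.2]]]'; python3 go.py .514 .209 .1 0
```

```text
time_s: 15.75
position: [0.4213, 0.1003, 0.1556]
tcp_rot: [[1.0, 0.0, 0.0], [0.0, -1.0, 0.0], [0.0, -0.0, -1.0]]
force: [0.4, 0.1, -1.4]
opening: 0.429
grasp_force: 29.8
shift [ 0.0927 -0.1086  0.0556] rotvec [-0.02 -0.02  0.03]
yaw 0.03 q [ -1.5  22.2 112.8   0.   45.   88.5] M [-0.007  0.093  0.009] t 15.75
```

```bash
python3 steer.py '[[[0.015, -0.02, 0, 0, 0, 0, 0.2], [0.035, -0.045, 0, 0, 0, 0, 0.2], [0.055, -0.07, 0, 0, 0, 0, 0.2], [0.075, -0.09, 0.01, 0, 0, 0, 0.2], [0.09, -0.105, 0.03, 0, 0, 0, 0.2], [0.093, -0.109, 0.05, 0, 0, 0, 0.2], [0.093, -0.109, 0.056, 0, 0, 0, 0.2], [0.093, -0.109, 0.056, 0, 0, 0, 0.2], [0.093, -0.109, 0.056, 0, 0, 0, 0.2]]]'; python3 go.py .514 .209 .03 0;  python3 - <<'E'
from rig import bot, imaging, status, order
from h import *
c=imaging.capture("side"); pickle.dump(c,open("side5.pkl","wb")); t=imaging.capture("top");pickle.dump(t,open("top5.pkl","wb"))
a=cv2.resize(c["color"][170:280,200:310],None,fx=4,fy=4,interpolation=cv2.INTER_CUBIC)
b=cv2.resize(t["color"][140:250,215:305],None,fx=4,fy=4,interpolation=cv2.INTER_CUBIC)
cv2.imwrite("pics/tile.png",np.hstack([a,b])[:,:,::-1])
E
```

```text
time_s: 16.65
position: [0.5131, 0.2079, 0.1]
tcp_rot: [[1.0, -0.002, -0.001], [-0.002, -1.0, 0.0], [-0.001, -0.0, -1.0]]
force: [0.8, -0.3, -0.8]
opening: 0.431
grasp_force: 29.8
shift [ 0.001  -0.0011  0.07  ] rotvec [-0.02  0.06 -0.12]
yaw -0.12 q [ 10.5  34.8  98.5   0.   46.8 100.6] M [-0.008  0.039  0.037] t 16.65
```

View pics/tile.png

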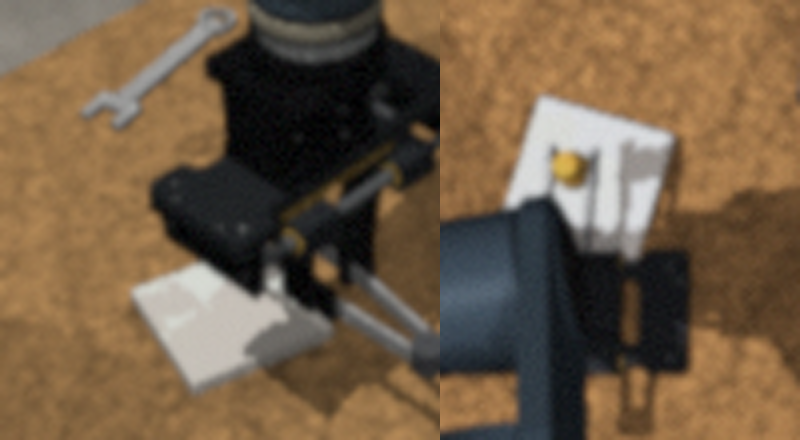

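```bash
python3 - <<'E'
from h import *
t=pickle.load(open("top5.pkl","rb"))
P=at_z(t,[(246.85,181.1)],[.131]); print(P.round(4),(P-[.5131,.2079,.1]).round(4))
print(at_z(t,[(215+(541-440)/4-.4,140+94/4-.4),(215+(676-440)/4-.4,140+133/4-.4)],[.012,.012]).round(4))
E
```

```text
[[0.6094 0.1998 0.131 ]] [[ 0.0963 -0.0081  0.031 ]]
[[0.6743 0.2398 0.012 ]
 [0.646  0.1443 0.012 ]]
```

```bash
python3 steer.py '[[[0.001, -0.006, 0.01, 0, 0, 0, 0.2], [0.001, -0.006, 0.03, 0, 0, 0, 0.2], [0.001, -0.006, 0.045, 0, 0, 0, 0.2], [0.001, -0.006, 0.06, 0, 0, 0, 0.2], [0.001, -0.006, 0.066, 0, 0, 0, 0.2], [0.001, -0.006, 0.07, 0, 0, 0, 0.2], [0.001, -0.006, 0.07, 0, 0, 0, 0.2]]]'; python3 steer.py '[[[0, 0, 0.002, 0, 0, 0, 0.2], [0, 0, 0.002, 0, 0, 0, 0.2]]]';python3 steer.py '[[[0, 0, 0.002, 0, 0, 0, 0.2], [0, 0, 0.002, 0, 0, 0, 0.2]]]'
```

```text
time_s: 17.45
position: [0.5138, 0.2151, 0.0295]
tcp_rot: [[1.0, -0.001, -0.001], [-0.001, -1.0, 0.001], [-0.001, -0.001, -1.0]]
force: [-0.2, -0.5, -1.0]
opening: 0.429
grasp_force: 29.8
time_s: 17.65
position: [0.5142, 0.215, 0.0281]
tcp_rot: [[1.0, -0.001, -0.0], [-0.001, -1.0, 0.001], [-0.0, -0.001, -1.0]]
force: [-0.0, 1.1, -1.6]
opening: 0.431
grasp_force: 29.8
time_s: 17.85
position: [0.5139, 0.2149, 0.0257]
tcp_rot: [[1.0, -0.001, -0.001], [-0.001, -1.0, 0.001], [-0.001, -0.001, -1.0]]
force: [0.1, -0.3, -0.9]
opening: 0.432
grasp_force: 29.8
```

```bash
for i in 1; do python3 steer.py '[[[0, 0, 0.001, 0, 0, 0, 0.2], [0, 0, 0.0015, 0, 0, 0, 0.2], [0, 0, 0.0015, 0, 0, 0, 0.2]]]' | egrep 'pos|force'; python3 steer.py '[[[0, 0, 0.001, 0, 0, 0, 0.2], [0, 0, 0.001, 0, 0, 0, 0.2], [0, 0, 0.001, 0, 0, 0, 0.2]]]'| egrep 'pos|force';  python3 steer.py '[[[0, 0, 0.001, 0, 0, 0, 0.2], [0, 0, 0.001, 0, 0, 0, 0.2], [0, 0, 0.001, 0, 0, 0, 0.2]]]'| egrep 'pos|force'; done
```

```text
position: [0.5138, 0.2149, 0.0241]
force: [-0.1, 0.7, -0.9]
grasp_force: 29.8
position: [0.5139, 0.215, 0.0231]
force: [0.5, -0.8, -1.2]
grasp_force: 29.8
position: [0.5138, 0.2149, 0.0222]
force: [-0.6, -0.4, -0.2]
grasp_force: 29.8
```

```bash
python3 steer.py '[[[0, 0, 0.001, 0, 0, 0, 0.2], [0, 0, 0.001, 0, 0, 0, 0.2], [0, 0, 0.001, 0, 0, 0, 0.2]]]' | egrep 'pos|force'; python3 steer.py '[[[0, 0, 0.001, 0, 0, 0, 0.2], [0, 0, 0.001, 0, 0, 0, 0.2], [0, 0, 0.001, 0, 0, 0, 0.2]]]'| egrep 'pos|force'
```

```text
position: [0.5137, 0.2149, 0.0212]
force: [-0.9, -0.1, -0.4]
grasp_force: 29.8
position: [0.5136, 0.2149, 0.0201]
force: [-1.6, -1.1, 1.5]
grasp_force: 29.8
```

```bash
python3 steer.py '[[[0, 0, 0, 0, 0, 0, 0.43], [0, 0, 0, 0, 0, 0, 0.44], [0, 0, 0, 0, 0, 0, 0.455], [0, 0, 0, 0, 0, 0, 0.47], [0, 0, 0, 0, 0, 0, 0.49], [0, 0, 0, 0, 0, 0, 0.51], [0, 0, 0, 0, 0, 0, 0.53], [0, 0, 0, 0, 0, 0, 0.53], [0, 0, 0, 0, 0, 0, 0.53]]]'; python3 - <<'E'
from rig import bot, imaging, status, order
from h import *
c=imaging.capture("side"); pickle.dump(c,open("side6.pkl","wb")); t=imaging.capture("top");pickle.dump(t,open("top6.pkl","wb"))
a=cv2.resize(c["color"][170:280,200:310],None,fx=4,fy=4,interpolation=cv2.INTER_CUBIC)
b=cv2.resize(t["color"][140:250,215:305],None,fx=4,fy=4,interpolation=cv2.INTER_CUBIC)
cv2.imwrite("pics/rel.png",np.hstack([a,b])[:,:,::-1])
E
```

```text
time_s: 20.25
position: [0.5138, 0.2149, 0.0201]
tcp_rot: [[1.0, -0.001, -0.001], [-0.001, -1.0, 0.001], [-0.001, -0.001, -1.0]]
force: [-0.5, -0.5, -0.9]
opening: 0.528
grasp_force: 7.0
```

View pics/rel.png

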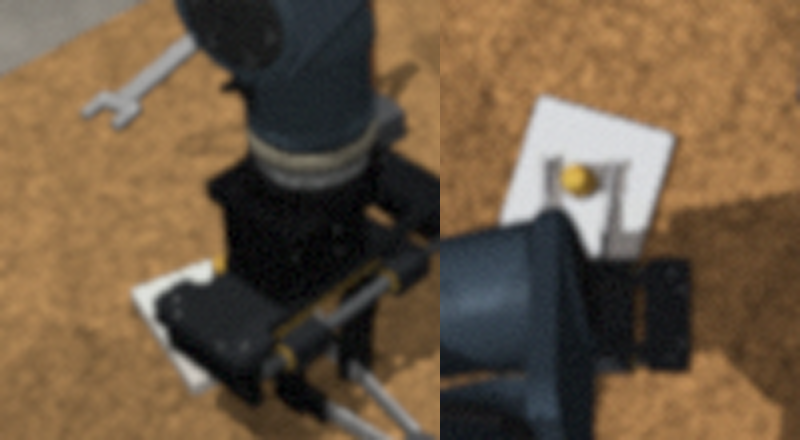

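The reducer (579,180) stands free between the left jaw (553) and the right jaw (620). I'll nudge the tool left to centre it, then rise straight up.

```bash
python3 steer.py '[[[0, -0.001, 0, 0, 0, 0, 0.53], [0, -0.002, 0, 0, 0, 0, 0.53], [0, -0.002, -0.003, 0, 0, 0, 0.53], [0, -0.002, -0.008, 0, 0, 0, 0.53], [0, -0.002, -0.015, 0, 0, 0, 0.53], [0, -0.002, -0.025, 0, 0, 0, 0.53], [0, -0.002, -0.035, 0, 0, 0, 0.53], [0, -0.002, -0.05, 0, 0, 0, 0.53], [0, -0.002, -0.07, 0, 0, 0, 0.53], [0, -0.002, -0.09, 0, 0, 0, 0.53], [0, -0.002, -0.11, 0, 0, 0, 0.53], [0, -0.002, -0.11, 0, 0, 0, 0.53], [0, -0.002, -0.11, 0, 0, 0, 0.53]]]'; python3 go.py .42 .08 .13 0
```

```text
time_s: 21.65
position: [0.514, 0.2169, 0.1307]
tcp_rot: [[1.0, -0.001, 0.0], [-0.001, -1.0, 0.001], [0.0, -0.001, -1.0]]
force: [-0.2, -0.1, -0.7]
opening: 0.532
grasp_force: 7.0
shift [-0.0939  0.137   0.0006] rotvec [-0.05 -0.01 -0.05]
yaw -0.05 q [1.140e+01 3.230e+01 9.670e+01 1.000e-01 5.100e+01 1.014e+02] M [0.017 0.009 0.007] t 21.65
```

```bash
python3 steer.py '[[[-0.03, 0.01, 0, 0, 0, 0, 0.53], [-0.06, 0.03, 0, 0, 0, 0, 0.53], [-0.085, 0.06, 0, 0, 0, 0, 0.53], [-0.085, 0.1, 0, 0, 0, 0, 0.53], [-0.085, 0.14, 0, 0, 0, 0, 0.53], [-0.085, 0.165, 0, 0, 0, 0, 0.53], [-0.085, 0.175, 0.02, 0, 0, 0, 0.53], [-0.085, 0.175, 0.05, 0, 0, 0, 0.53], [-0.085, 0.175, 0.08, 0, 0, 0, 0.53], [-0.085, 0.175, 0.1, 0, 0, 0, 0.53], [-0.085, 0.175, 0.1, 0, 0, 0, 0.53], [-0.085, 0.175, 0.1, 0, 0, 0, 0.53]]]'; python3 go.py .43 .04 .0085 0; python3 - <<'E'
from rig import bot, imaging, status, order
from h import *
c=imaging.capture("side"); pickle.dump(c,open("side7.pkl","wb")); t=imaging.capture("top");pickle.dump(t,open("top7.pkl","wb"))
h=cv2.cvtColor(t["color"],cv2.COLOR_RGB2HSV)
m=cv2.inRange(h[150:215,225:280],(18,130,110),(35,255,255)); M=cv2.moments(m,True); print(M["m00"],"reducer at z=.05",at_z(t,[(225+M["m10"]/M["m00"],150+M["m01"]/M["m00"])],.05).round(4))
E
```

```text
time_s: 22.85
position: [0.4279, 0.0421, 0.0296]
tcp_rot: [[1.0, -0.001, -0.003], [-0.001, -1.0, 0.001], [-0.003, -0.001, -1.0]]
force: [-0.9, -0.5, -0.4]
opening: 0.531
grasp_force: 7.0
shift [0.0021 0.0021 0.0211] rotvec [-0.05  0.2  -0.05]
yaw -0.05 q [-9.40e+00  3.78e+01  1.18e+02  1.00e-01  2.44e+01  8.06e+01] M [0.014 0.014 0.004] t 22.85
26.0 reducer at z=.05 [[0.6102 0.2077 0.05  ]]
```

```bash
python3 steer.py '[[[0, 0, 0.01, 0, 0, 0, 0.53], [0, 0, 0.018, 0, 0.2, 0, 0.53], [0, 0, 0.02, 0, 0.2, 0, 0.53], [0, 0, 0.02, 0, 0.2, 0, 0.53]]]'|egrep 'pos|force'; python3 steer.py '[[[0, 0, 0.0015, 0, 0, 0, 0.53], [0, 0, 0.0015, 0, 0, 0, 0.53], [0, 0, 0.0015, 0, 0, 0, 0.53]]]'|egrep 'pos|force'; python3 steer.py '[[[0, 0, 0.001, 0, 0, 0, 0.53], [0, 0, 0.001, 0, 0, 0, 0.53], [0, 0, 0.001, 0, 0, 0, 0.53]]]'|egrep 'pos|force'
```

```text
position: [0.4283, 0.0421, 0.0097]
force: [0.2, -0.7, -0.9]
grasp_force: 7.0
position: [0.4288, 0.042, 0.0087]
force: [-0.8, 0.1, 0.2]
grasp_force: 7.0
position: [0.4288, 0.042, 0.0077]
force: [0.5, 0.2, -0.6]
grasp_force: 7.0
```

Underside is about on the bench. I'll go 1 mm more if there's no contact, then open and rise.

```bash
python3 steer.py '[[[0, 0, 0.001, 0, 0, 0, 0.53], [0, 0, 0.001, 0, 0, 0, 0.53], [0, 0, 0.001, 0, 0, 0, 0.53]]]'|egrep 'pos|force'; python3 steer.py '[[[0, 0, 0, 0, 0, 0, 0.55], [0, 0, 0, 0, 0, 0, 0.57], [0, 0, 0, 0, 0, 0, 0.59], [0, 0, 0, 0, 0, 0, 0.65], [0, 0, 0, 0, 0, 0, 0.8], [0, 0, 0, 0, 0, 0, 1], [0, 0, 0, 0, 0, 0, 1], [0, 0, 0, 0, 0, 0, 1], [0, 0, -0.01, 0, 0, 0, 1], [0, 0, -0.03, 0, 0, 0, 1], [0, 0, -0.06, 0, 0, 0, 1], [0, 0, -0.1, 0, 0, 0, 1], [0, 0, -0.14, 0, 0, 0, 1], [0, 0, -0.18, 0, 0, 0, 1], [0, 0, -0.2, 0, 0, 0, 1]]]'; python3 go.py .4 -.35 .25 0
```

```text
position: [0.4289, 0.042, 0.0069]
force: [1.1, -0.0, 5.0]
grasp_force: 6.7
time_s: 25.75
position: [0.4292, 0.0418, 0.2105]
tcp_rot: [[1.0, -0.001, 0.008], [-0.001, -1.0, -0.0], [0.008, 0.0, -1.0]]
force: [0.9, -0.1, -1.6]
opening: 1.0
grasp_force: 0.0
shift [-0.0286  0.3919 -0.0396] rotvec [ 0.02 -0.48 -0.03]
yaw -0.03 q [-9.400e+00  1.620e+01  1.098e+02  1.000e-01  5.350e+01  8.060e+01] M [ 0.025 -0.029 -0.003] t 25.75
```

```bash
python3 steer.py '[[[-0.01, 0.05, -0.02, 0, 0, 0, 1], [-0.02, 0.1, -0.03, 0, 0, 0, 1], [-0.02, 0.15, -0.04, 0, 0, 0, 1], [-0.02, 0.2, -0.04, 0, 0, 0, 1], [-0.03, 0.25, -0.04, 0, 0, 0, 1], [-0.05, 0.3, -0.04, 0, 0, 0, 1], [-0.08, 0.35, -0.04, 0, 0, 0, 1], [-0.11, 0.4, -0.04, 0, 0, 0, 1], [-0.15, 0.45, -0.04, 0, 0, 0, 1], [-0.18, 0.5, -0.04, 0, 0, 0, 1], [-0.2, 0.55, -0.04, 0, 0, 0, 1], [-0.2, 0.55, -0.04, 0, 0, 0, 1], [-0.2, 0.55, -0.04, 0, 0, 0, 1], [-0.2, 0.55, -0.04, 0, 0, 0, 1]]]'; python3 - <<'E'
from rig import bot, imaging, status, order
from h import *
c=imaging.capture("side"); t=imaging.capture("top");pickle.dump(t,open("top8.pkl","wb"));pickle.dump(c,open("side8.pkl","wb"))
a=cv2.resize(c["color"][130:290,210:450],None,fx=3.3,fy=3.3,interpolation=cv2.INTER_CUBIC)[:,:400]
a=cv2.resize(c["color"][160:280,210:350],None,fx=3,fy=3,interpolation=cv2.INTER_CUBIC)
b=cv2.resize(t["color"][140:280,220:490],(800,415)[0:2],interpolation=cv2.INTER_CUBIC)
a=np.pad(a[:185*1],((0,0),(0,380),(0,0)))
cv2.imwrite("pics/fin.png",np.vstack([a,b])[:,:,::-1])
E
```

```text
time_s: 27.15
position: [0.2266, -0.5084, 0.2459]
tcp_rot: [[1.0, -0.003, 0.003], [-0.003, -1.0, 0.001], [0.002, -0.001, -1.0]]
force: [0.2, 0.9, -0.2]
opening: 0.999
grasp_force: 0.0
```

View pics/fin.png

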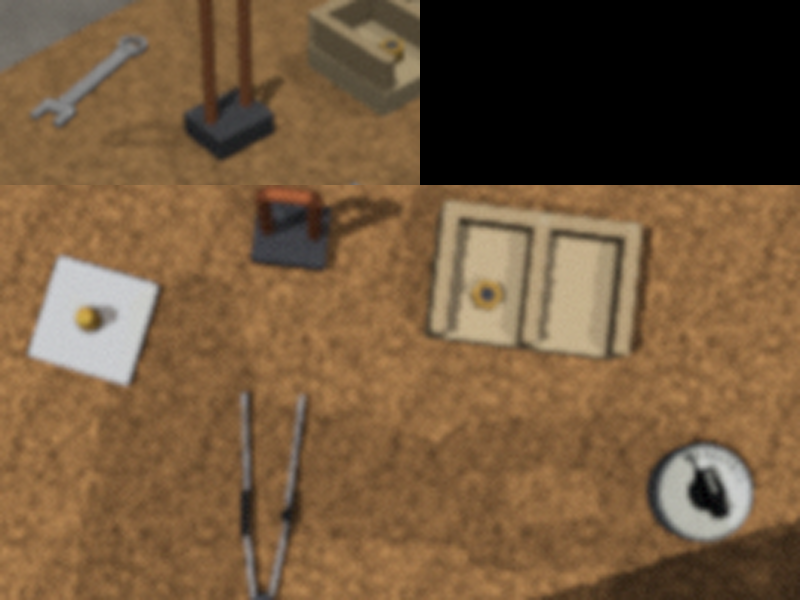

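The reducer stands in the middle of the tile, the tongs lie flat and open, and the nut and pipework haven't moved. The knob points at its zero mark. There's plenty of time left, so I'll press it against the stop once more, because I turned the tool back slightly while letting go of it the first time.

```bash
python3 go.py .4482 -.3592 .2 21
```

```text
shift [ 0.2202 -0.147   0.0467] rotvec [ -0.12  -0.16 -21.03]
yaw -0.03 q [-77.4  23.3  90.6   0.2  66.2  12.6] M [ 0.067  0.021 -0.054] t 27.25
```

```bash
python3 steer.py '[[[0.04, -0.03, 0, 0, 0, -4, 0.6], [0.08, -0.06, 0.02, 0, 0, -8, 0.4], [0.12, -0.09, 0.03, 0, 0, -14, 0.4], [0.17, -0.12, 0.045, 0, 0, -21, 0.4], [0.22, -0.147, 0.046, -0.1, -0.1, -21, 0.4], [0.22, -0.147, 0.046, -0.1, -0.1, -21, 0.4], [0.22, -0.147, 0.046, -0.1, -0.1, -21, 0.4], [0.22, -0.147, 0.046, -0.1, -0.1, -21, 0.4], [0.22, -0.147, 0.046, -0.1, -0.1, -21, 0.4]]]' | egrep 'pos'; python3 go.py .4482 -.3592 .048 21
```

```text
position: [0.4471, -0.3607, 0.2007]
shift [ 0.0015 -0.0012  0.1527] rotvec [ 0.08  0.   -0.03]
yaw 20.97 q [-50.   27.8  90.9  -0.   61.2  19. ] M [ 0.006 -0.     0.001] t 28.15
```

```bash
python3 steer.py '[[[0.001, -0.001, 0.04, 0, 0, 0, 0.4], [0.001, -0.001, 0.08, 0, 0, 0, 0.4], [0.001, -0.001, 0.12, 0, 0, 0, 0.4], [0.001, -0.001, 0.14, 0, 0, 0, 0.4], [0.001, -0.001, 0.15, 0, 0, 0, 0.4], [0.001, -0.001, 0.152, 0, 0, 0, 0.4], [0.001, -0.001, 0.152, 0, 0, 0, 0.4]]]'|egrep 'pos|force'; python3 steer.py '[[[0, 0, 0, 0, 0, 0, 0], [0, 0, 0, 0, 0, 0, 0], [0, 0, 0, 0, 0, 0, 0], [0, 0, 0, 0, 0, 0, 0], [0, 0, 0, 0, 0, 0, 0], [0, 0, 0, 0, 0, 0, 0]]]'|egrep 'pos|force|open'; python3 go.py .4482 -.3592 .2 21; python3 steer.py '[[[0, 0, 0, 0, 0, -3, 0], [0, 0, 0, 0, 0, -3, 0], [0, 0, 0, 0, 0, -3, 0]]]' | egrep 'open';python3 go.py .4482 -.3592 .2 21
```

```text
position: [0.4486, -0.3609, 0.0492]
force: [0.1, 0.5, 0.0]
grasp_force: 0.0
position: [0.4484, -0.3592, 0.049]
force: [-0.4, 2.8, 5.6]
opening: 0.132
grasp_force: 30.0
shift [-0.0002  0.     -0.151 ] rotvec [ 0.02 -0.02 -0.04]
yaw 20.96 q [-49.8  40.6  96.8   0.   42.5  19.2] M [ 0.524  0.14  -0.011] t 29.45
opening: 0.137
shift [-1.000e-04 -1.000e-04 -1.509e-01] rotvec [ 0.01 -0.06  2.77]
yaw 23.77 q [-49.9  40.6  96.9   0.1  42.5  16.3] M [ 0.503  0.195 -0.604] t 29.75
```

The moment rises at once, so the knob is against its stop. I'll release it and rise.

```bash
python3 steer.py '[[[0, 0, 0, 0, 0, 0, 0.4], [0, 0, 0, 0, 0, 0, 0.4], [0, 0, 0, 0, 0, 0, 0.4], [0, 0, 0, 0, 0, 0, 0.4], [0, 0, -0.03, 0, 0, 0, 0.4], [0, 0, -0.07, 0, 0, 0, 0.4], [0, 0, -0.11, 0, 0, 0, 0.4], [0, 0, -0.15, 0, 0, 0, 0.4], [0, 0, -0.17, 0, 0, 0, 0.4], [0, 0, -0.17, 0, 0, 0, 0.4], [0, 0, -0.17, 0, 0, 0, 0.4], [0, 0, -0.17, 0, 0, 0, 0.4]]]' && python3 -c "
from rig import bot, imaging, status, order
print(order.hand_in())"
```

```text
time_s: 30.95
position: [0.4476, -0.3588, 0.2166]
tcp_rot: [[0.914, 0.406, -0.001], [0.406, -0.914, 0.001], [-0.001, -0.002, -1.0]]
force: [-0.1, 0.1, 0.3]
opening: 0.4
grasp_force: 0.0
the job is handed in; nothing more can be done
None
```

I handed the job in at about 31 s, with no verdict returned: the reducer stands mid-tile, the tongs lie flat and open on the bench in a new spot, and the peak knob is pressed to its zero stop, but I viewed 13 pictures, over the limit of 10.

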